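Test the latching stop of the rotary table

TASK

Do the routine check of the rotary table's emergency stop: press the big winged mushroom button fully in and let go, so that it shows it stays latched; then turn it clockwise (seen from above) by pushing on a wing with the fingertips until it springs out again; last, press the plain reset button beside it down and let it come back. Only push, gently, and grip nothing: do not press the start button in its tall collar, and leave the ball cluster, the wax block, the pine slip and the tape where they lie.

Things in the scene. Friction and masses are not known exactly. Their poses are not given: they have to be found in the camera images.
- stop_top (a point): Centre of the flat top (33 mm across) of the black mushroom stop button, on its axis. The head is a 52 mm dome with two opposite wings, at the right-hand end of a flat grey control station (110 mm deep, 220 mm wide) whose panel faces up, 80 mm above the bench. Head out, this point is 48 mm above the panel, 128 mm above the bench.
- near_wing (a point): Middle of the mushroom's wing on the robot's side, 40 mm from the axis and 17 mm below stop_top. A wing reaches 52 mm from the axis, is 14 to 11 mm thick, 18 mm high (26 to 8 mm below stop_top). To turn clockwise, push this wing from its right side, to the left, towards the reset button's end of the station.
- far_wing (a point): The same point of the opposite wing, beyond the axis; to turn clockwise it is pushed to the right, on its side that faces the reset button. Under both wings there are 22 mm down to the panel when the head is out, 15 mm when it is latched in; round the stem lies a bezel 62 mm across, 5 mm high.
- stop (a joint): How far the mushroom is pressed in, m: 0 out, 0.012 hard against the stop. It resists with 5 N at first and 8 N on the way. Pressed past about 8.5 mm a catch drops in and, let go, the head stays in at about 7 mm.
- stop_twist (a joint): Turn of the mushroom head, rad, growing clockwise seen from above, 0 to 1.0. A spring brings it back to 0 when it is let go. Latched, it lets go somewhere between 0.45 and 0.75 rad and the head springs out by itself. It takes under 0.1 N m, some 2 N at a wing; a finger that pushes much harder, or jams against the dome, can hold the head down by friction. With the head out, it turns too, but this does nothing.
- push_sides: Those side faces of the mushroom head (of the wings and of the dome) that are pushed to turn it clockwise: the near wing's right side and the far wing's left side. Origin on the axis at the panel; turns with the head.
- back_sides: The opposite side faces of the wings and dome. Pushing on these and on push_sides at the same time is gripping the head. Same origin.
- stop_head: The whole turning mushroom head, origin on the axis at panel level when it is out.
- reset_top (a point): Centre of the top of the reset button: a plain round grey button, 29 mm across, in a low steel bezel (40 mm across), in the middle of the station, 86 mm from the mushroom's axis; its top is 16 mm above the panel (96 mm above the bench).
- reset (a joint): How far the reset button is pressed, m: 0 to 0.006; it springs back. 2.4 N at first, 6 N at the bottom.
- start_top (a point): Centre of the top of the start button, which is not to be pressed: the same round grey button, but sunk in a steel collar 42 mm across that stands 18 mm above the panel; at the left-hand end of the station, 52 mm beyond the reset button.
- start (a joint): How far the start button is pressed, m: 0 to 0.006.
- cluster_0: White ball cluster ( 68 mm across, 59 mm high) standing on the rotary table's steel disc, which is 216 mm across, 78 mm above the bench, to the left of the station; origin under its centre.
- wax_block: Block of yellow wax, 77 x 103 mm, 51 mm high, lying on the same disc.
- wood_slip: Bevelled slip of pine, 44 x 150 mm, 13 mm high, lying on the bench close behind the station.
- tape_roll: Roll of masking tape, 98 mm across, 25 mm high, lying on the bench close behind the station.

How it is judged:
By the outcome, as a careful person would: the job done as asked, in the order asked, and still so for the second after the job is handed in, with the robot touching nothing.
It also fails if it takes over 45 s, if anything falls off the work surface, if the arm or the gripper's body presses on something with over 40 N, if the wrist force passes 120 N, or if a joint passes its speed limit or range.

ROBOT

A 6-joint arm with a two-finger parallel gripper is mounted at the origin on the work surface; the furniture and walls round the work are solid. World frame = base frame: x ahead of the robot, y to its left, z up, the work surface at z = 0. Lengths are in m, angles in rad, forces in N, time in s.
With the tool pointing down it reaches from about 0.375 to 0.925 m from the base axis. Payload 5.7 kg.
Tool frame: the origin (TCP) lies between the finger pads; the fingertips stand 22 mm ahead of it and the grasp point (between the pads) lies 3 mm ahead of it; x points along the fingers, y is the direction in which the jaws open and shut, and the axes are right-handed (so a half turn about x gives the same grasp; the last joint's range is limited). The gripper opens to 88 mm and grips with 3 to 60 N. Pads are 20 mm wide; open, the fingers measure 115 mm over their backs; the gripper's body (75 mm by 178 mm) begins 61 mm behind the grasp point.
Start: joints at [-1.344, 0.359, 1.51, -0, 1.272, -0.115], TCP at [0.201, -0.565, 0.215] pointing down, gripper open.
Joint ranges: [-2.97, 2.97], [-1.01, 2.36], [0.21, 2.38], [-0.96, 4.11], [0.2, 2.71], [-2.98, 2.98]. Speed limits (rad/s): [2.39, 2.39, 3.14, 3.14, 3.14, 3.14].

INTERFACE

Orientations are given as a unit quaternion [w, x, y, z].
In Python, from cell import bot gives the robot as it stands.
- The arm moves only by the tool apply_moves, never from a script. Its argument "commands" is a list of rows, each a list of 2 entries, a list of its own where there are three numbers: the shift along the tool's x, y, z in mm, then the turn, a rotation vector about the tool's x, y, z in rad. A call has 1 to 5 rows; each row is the pose to reach, as a shift and turn from the pose commanded when the call began, along the tool's axes at that moment; what a row does not reach only later rows make up. A row lasts 1/8 s, in which the tool goes at most 62.5 mm and 10.7 degrees, less where a joint would pass 70% of its speed; a pose out of reach is approached as far as the arm can. A call with a gripper value outside its range is refused whole. "grip" is the closure, from -1 (fully open) to 1 (shut), so that 0 is half open, set as the call begins (left out, the last holds). The fingers move at their own pace and stop on an object; "grip_force" is the grip in N (left out, the last holds). Time passes only in rows, so rows that repeat a pose let the fingers close. It gives the time, the measured TCP pose, the force and the opening at its end, in the units of the state.
- bot.observe(): the state, without advancing time (a new reading comes with each control period).
- bot.grab_frame(name): name is "scene" or "top"; returns the picture (384x512x3 uint8, blue, green, red); there is no depth.
- bot.camera_params(name): a dict with "K" (3x3 intrinsics, pixels), "k1" (the pictures are not rectified: a ray, as slopes to the right and down, at radius r is drawn at 1 + k1 r^2 times it, then the intrinsics apply), "xyz" and "rotation" of the camera in the world. Camera axes: x right, y down, z forward; pixel columns grow to the right and rows downward; lengths in m; the calibration is good to about 2 mm. A picture is of the moment at which its call begins. camera_params takes no time and is no camera call.
- bot.finish_job(): hands the job in, once; it reports no verdict.
The state is a dict: "t": time; "joints": joint angles; "qd": joint speeds; "joint_efforts": joint torques, N m; "ee_pos": TCP position; "tcp_rot": TCP orientation; "force": force on the tool from outside, world axes, zero at the start; "torque": the same for the moment, N m; "gripper_width": finger opening in m.
Only numpy, scipy, OpenCV 4.12 (cv2) and the standard library are available. Lean on these libraries where they do the work, as an engineer would, in place of code of your own. Each camera call takes 0.05 s, during which the arm holds its last target.

## Working session

There is one attempt and no reset: what is moved stays moved. The work goes in short steps, Python scripts to look and compute and a tool call to move; the robot and the scene stay as the last step left them, time stands still between calls to the robot, and variables do not carry over. Pictures are saved under pics/ and viewed, and the job is handed in when it is done.

Besides the shell and the picture viewer there is one more tool, called after "Request:" as name([rows], argument=value, ...), one row to a line, values as JSON. apply_moves: Moves the arm, as the interface text tells. Its arguments: {"type":"object","properties":{"commands":{"type":"array","items":{"type":"array"}},"grip":{"type":"number"},"grip_force":{"type":"number"}},"required":["commands"]}

```bash
mkdir -p pics; ls
python3 - <<'E'
from cell import bot
import cv2
print(bot.observe())
for n in("scene","top"):
    cv2.imwrite(f"pics/{n}0.png",bot.grab_frame(n)); print(n,bot.camera_params(n))
E
```

```text
pics
{'t': 0.0, 'joints': array([-1.34406464e+00,  3.59497482e-01,  1.51142375e+00,  2.35765301e-05,
        1.27247571e+00, -1.15112782e-01]), 'qd': array([ 0.00059369,  0.00060461,  0.00031305, -0.00018073,  0.00148239,
       -0.0002971 ]), 'joint_efforts': array([ 8.53672827e-04, -5.15366399e+01, -2.70728624e+01,  6.75330707e-02,
        3.48185585e-02, -1.36064850e-04]), 'ee_pos': array([ 0.20097252, -0.5646062 ,  0.21451738]), 'tcp_rot': array([-0.11963282, -0.69677555, -0.12090755,  0.69683081]), 'force': array([-0.32983841,  1.01411156, -0.85259006]), 'torque': array([ 0.05701934,  0.01822805, -0.00704928]), 'gripper_width': 0.08740100762678196}
scene {'K': array([[391.21182996,   0.        , 259.77591186],
       [  0.        , 391.21182996, 187.61830784],
       [  0.        ,   0.        ,   1.        ]]), 'k1': -0.01937492359050783, 'xyz': array([-0.00787092,  0.69549778,  0.58718572]), 'rotation': array([ 0.17610732, -0.34046448,  0.80885777, -0.44589152])}
top {'K': array([[359.26193843,   0.        , 251.20813867],
       [  0.        , 359.26193843, 190.32378147],
       [  0.        ,   0.        ,   1.        ]]), 'k1': 0.00784588120732329, 'xyz': array([0.3424714 , 0.181564  , 0.93676176]), 'rotation': array([ 0.06176965, -0.6996074 ,  0.70895737, -0.06413612])}
```

View pics/scene0.png

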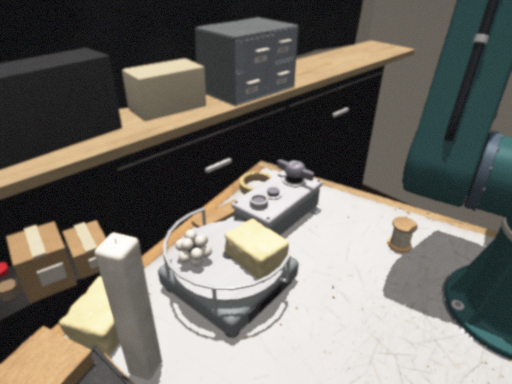

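View pics/top0.png

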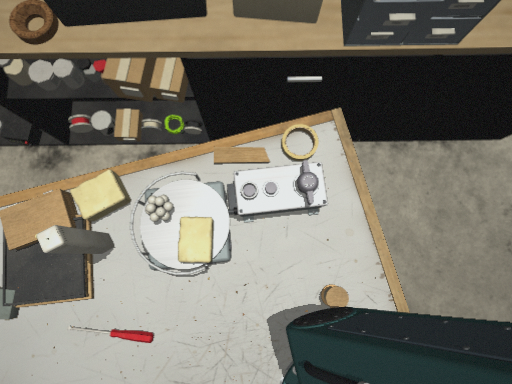

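```bash
cat > h.py <<'E'
import numpy as np
from scipy.spatial.transform import Rotation as R
from cell import bot
def cam(n):
    p=bot.camera_params(n); q=p['rotation']; return p,R.from_quat([q[1],q[2],q[3],q[0]]).as_matrix()
def back(n,u,v,z):
    p,M=cam(n);K=p['K'];d=np.array([(u-K[0,2])/K[0,0],(v-K[1,2])/K[1,1]])
    s=d.copy()
    for _ in range(20): s=d/(1+p['k1']*(s@s))
    w=M@np.array([s[0],s[1],1]); return p['xyz']+w*(z-p['xyz'][2])/w[2]
def proj(n,P):
    p,M=cam(n);c=M.T@(np.array(P)-p['xyz']);s=c[:2]/c[2];s=s*(1+p['k1']*(s@s));return s*p['K'][0,0]+p['K'][:2,2]
E
python3 - <<'E'
import cv2
from h import *
i=cv2.imread("pics/top0.png")[140:230,220:345]; cv2.imwrite("pics/tz.png",cv2.resize(i,None,fx=6,fy=6,interpolation=cv2.INTER_CUBIC))
i=cv2.imread("pics/scene0.png")[145:245,225:335]; cv2.imwrite("pics/sz.png",cv2.resize(i,None,fx=6,fy=6,interpolation=cv2.INTER_CUBIC)[:600])
for u,v,z in((308,182,.128),(270,188,.096),(249,191,.09)): print(back("top",u,v,z))
E
```

```text
[0.50591807 0.04713401 0.128     ]
[0.49899743 0.13289607 0.096     ]
[0.49346657 0.18299129 0.09      ]
```

View pics/tz.png

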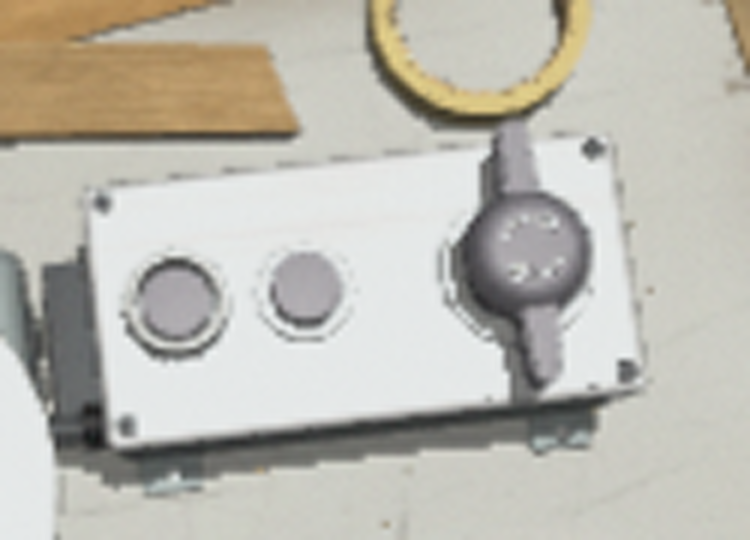

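View pics/sz.png

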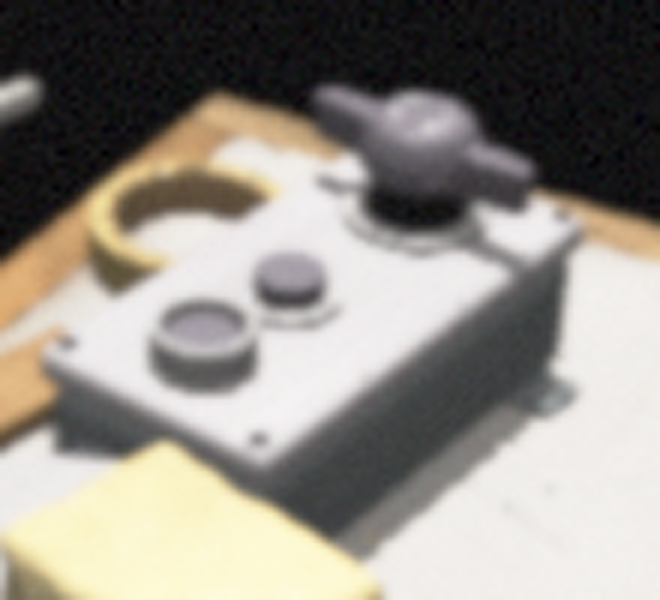

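Run:
```python
from h import *
def b(a,c,z,n="top",o=(220,140)): 
    r=back(n,o[0]+(a+.5)/6-.5,o[1]+(c+.5)/6-.5,z); print(n,(a,c),z,r.round(4)); return r
st=b(533,244,.128); dm=b(527,253,.112); rs=b(307,288,.096); sa=b(178,299,.093)
nw=b(541,385,.117); fw=b(512,128,.117)
cs=[b(*c,.08) for c in((102,203),(592,148),(628,371),(126,426))]
S=(225,145)
b(430,110,.128,"scene",S); b(290,266,.096,"scene",S);b(430,232,.08,"scene",S)
for d in(rs-st,sa-rs,nw-fw): print(np.linalg.norm(d[:2]),np.arctan2(d[1],d[0]))
d=cs[0]-cs[1];print(np.arctan2(d[1],d[0]));d=cs[3]-cs[2];print(np.arctan2(d[1],d[0]))
d=cs[0]-cs[3];print(np.arctan2(d[1],d[0]));d=cs[1]-cs[2];print(np.arctan2(d[1],d[0]))
s=bot.observe();q=s['tcp_rot'];print(R.from_quat([q[1],q[2],q[3],q[0]]).as_matrix().round(3))
```

```text
top (533, 244) 0.128 [0.51  0.046 0.128]
top (527, 253) 0.112 [0.5098 0.0458 0.112 ]
top (307, 288) 0.096 [0.5    0.1311 0.096 ]
top (178, 299) 0.093 [0.4968 0.1823 0.093 ]
top (541, 385) 0.117 [0.457  0.0434 0.117 ]
top (512, 128) 0.117 [0.5588 0.0505 0.117 ]
top (102, 203) 0.08 [0.5393 0.2128 0.08  ]
top (592, 148) 0.08 [0.5597 0.0121 0.08  ]
top (628, 371) 0.08 [0.4674 0.002  0.08  ]
top (126, 426) 0.08 [0.4478 0.2038 0.08  ]
scene (430, 110) 0.128 [0.51   0.0421 0.128 ]
scene (290, 266) 0.096 [0.5023 0.1306 0.096 ]
scene (430, 232) 0.08 [0.4973 0.0519 0.08  ]
0.08566989123896226 1.6880986675824785
0.05135588579897885 1.633537008072802
0.1020950103150211 -3.0723043255009816
1.672380161908285
1.6674907315880958
0.0982993837248878
0.10964318350466432
[[-0.     0.335 -0.942]
 [ 0.002 -0.942 -0.335]
 [-1.    -0.002 -0.   ]]
```

```bash
cat >> h.py <<'E'
def rel(x,y,z,yaw=None):
    s=bot.observe();q=s['tcp_rot'];M=R.from_quat([q[1],q[2],q[3],q[0]]).as_matrix()
    sh=M.T@(np.array([x,y,z])-s['ee_pos'])*1000
    if yaw is None: t=np.zeros(3)
    else:
        Y=np.array([np.cos(yaw),np.sin(yaw),0]);X=np.array([0,0,-1.]);T=np.stack([X,Y,np.cross(X,Y)],1)
        t=R.from_matrix(M.T@T).as_rotvec()
    print("shift",sh.round(1),"turn",t.round(3)); print(s['t'],s['ee_pos'].round(4),s['force'].round(2),s['joints'].round(2),s['gripper_width'])
E
python3 -c "
from h import *
rel(.51,.046,.215,-1.50)"
```

```text
shift [   0.5 -471.7 -495.9] turn [0.271 0.    0.002]
0.1 [ 0.2009 -0.5647  0.2146] [-0.8  -0.12  0.65] [-1.34  0.36  1.51 -0.    1.27 -0.12] 0.08832502463353495
```

Request:
apply_moves([
  [[0,-472,-496],[0.27,0,0]],
  [[0,-472,-496],[0.27,0,0]],
  [[0,-472,-496],[0.27,0,0]],
  [[0,-472,-496],[0.27,0,0]],
  [[0,-472,-496],[0.27,0,0]],
], grip=1, grip_force=5)

```text
t: 0.72
ee_pos: [0.3426, -0.2845, 0.2152]
tcp_rot: [0.025, 0.707, 0.025, -0.707]
force: [0.7, -0.4, -1.0]
gripper_width: 0.0417
```

```bash
python3 -c "
from h import *
rel(.51,.046,.215,-1.50)"
```

```text
shift [ 3.000e-01 -3.177e+02 -1.905e+02] turn [ 0. -0.  0.]
0.725 [ 0.3426 -0.2845  0.2152] [ 0.69 -0.39 -1.  ] [-0.85  0.13  1.83  0.    1.18  0.65] 0.04166597798839097
```

Request:
apply_moves([
  [[0,-318,-190],[0,0,0]],
  [[0,-318,-190],[0,0,0]],
  [[0,-318,-190],[0,0,0]],
  [[0,-318,-190],[0,0,0]],
  [[0,-318,-190],[0,0,0]],
])

```text
t: 1.35
ee_pos: [0.4833, -0.0053, 0.2153]
tcp_rot: [-0.025, -0.707, -0.025, 0.707]
force: [2.3, -1.5, -0.4]
gripper_width: 0.0003
```

```bash
python3 -c "
from h import *
rel(.51,.046,.215,-1.50)"
```

```text
shift [  0.3 -49.3 -30.4] turn [ 0.001  0.    -0.   ]
1.35 [ 0.4833 -0.0053  0.2153] [ 2.3  -1.48 -0.41] [-0.15  0.19  1.75 -0.    1.2   1.34] 0.0003366115422749415
```

Request:
apply_moves([
  [[0,-40,-25],[0,0,0]],
  [[0,-40,-25],[0,0,0]],
  [[0,-40,-25],[0,0,0]],
])

```text
t: 1.72
ee_pos: [0.5041, 0.0341, 0.2149]
tcp_rot: [-0.026, -0.706, -0.026, 0.707]
force: [-0.9, 0.3, 0.3]
gripper_width: 0.0004
```

Run:
```python
from h import *
import cv2
rel(.51,.046,.185,-1.50)
cv2.imwrite("pics/s1.png",cv2.resize(bot.grab_frame("scene")[100:250,200:360],None,fx=4,fy=4,interpolation=cv2.INTER_CUBIC))
cv2.imwrite("pics/t1.png",cv2.resize(bot.grab_frame("top")[140:230,220:345],None,fx=5,fy=5,interpolation=cv2.INTER_CUBIC))
```

```text
shift [ 29.9 -11.5  -6.8] turn [ 0.002  0.001 -0.   ]
1.725 [0.5041 0.0341 0.2149] [-0.91  0.3   0.26] [-0.07  0.22  1.71 -0.    1.21  1.43] 0.00043841008253569407
```

View pics/s1.png

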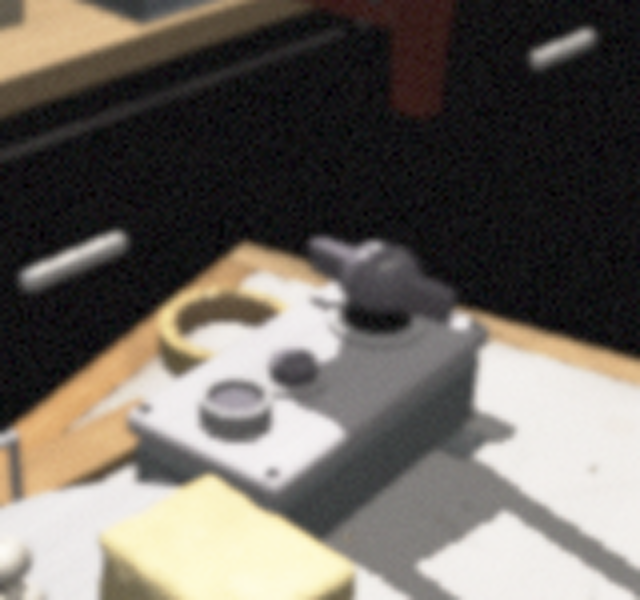

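Request:
apply_moves([
  [[30,-11,-7],[0,0,0]],
  [[50,-11,-7],[0,0,0]],
  [[50,-11,-7],[0,0,0]],
  [[50,-11,-7],[0,0,0]],
])

```text
t: 2.33
ee_pos: [0.5113, 0.045, 0.1661]
tcp_rot: [0.025, 0.707, 0.025, -0.706]
force: [0.0, 1.1, -1.1]
gripper_width: 0.0005
```

Run:
```python
from h import *
import cv2
print(proj("scene",(.5041,.0341,.193)))
rel(.51,.046,.150,-1.50)
cv2.imwrite("pics/s2.png",cv2.resize(bot.grab_frame("scene")[100:250,200:360],None,fx=4,fy=4,interpolation=cv2.INTER_CUBIC))
```

```text
[302.32325771 138.30176483]
shift [16.1 -1.1  1.2] turn [-0.    -0.001 -0.   ]
2.325 [0.5113 0.045  0.1661] [ 0.03  1.13 -1.15] [-0.05  0.29  1.76  0.    1.1   1.45] 0.0005006481490528037
```

View pics/s2.png

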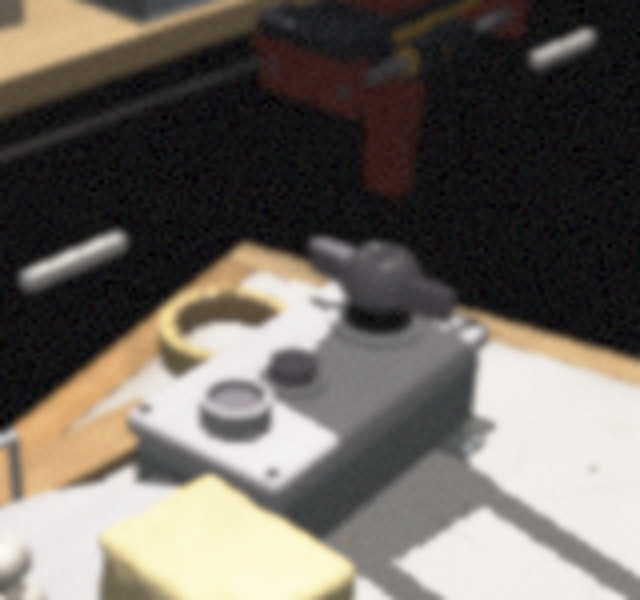

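Request:
apply_moves([
  [[10,-1,1],[0,0,0]],
  [[14,-1,1],[0,0,0]],
  [[16,-1,1],[0,0,0]],
  [[17,-1,1],[0,0,0]],
  [[17,-1,1],[0,0,0]],
])

```text
t: 3.0
ee_pos: [0.51, 0.0468, 0.1484]
tcp_rot: [-0.025, -0.707, -0.025, 0.707]
force: [-0.4, -0.1, 0.4]
gripper_width: 0.0005
```

Run:
```python
from h import *
import cv2
print(proj("scene",(.51,.046,.128)))
rel(.51,.046,.150,-1.50)
i=bot.grab_frame("scene")[100:200,240:350]
i=np.clip(i.astype(float)*2.2,0,255).astype('uint8')
cv2.imwrite("pics/s3.png",cv2.resize(i,None,fx=6,fy=6,interpolation=cv2.INTER_CUBIC))
```

```text
[295.19467437 163.46277357]
shift [-1.6  0.8  0.1] turn [0.001 0.    0.   ]
3.0 [0.51   0.0468 0.1484] [-0.35 -0.07  0.42] [-0.04  0.31  1.78  0.    1.05  1.46] 0.00046858809012935887
```

View pics/s3.png

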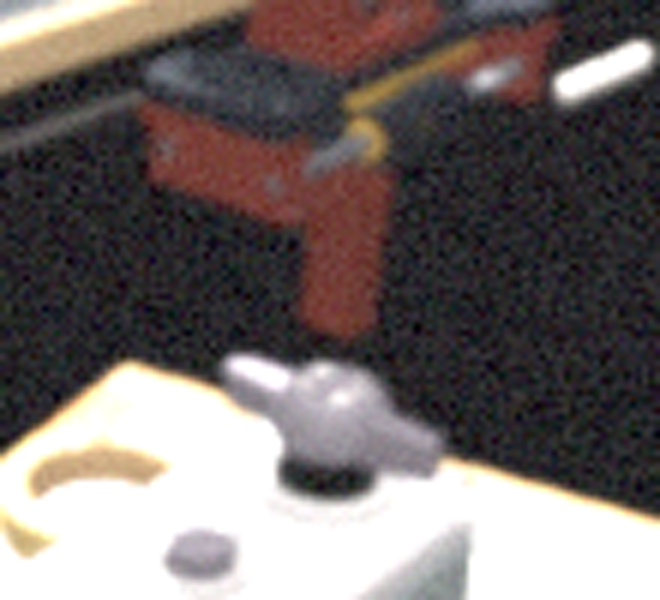

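Request:
apply_moves([
  [[1,0.5,0],[0,0,0]],
  [[2,0.5,0],[0,0,0]],
  [[3,0.5,0],[0,0,0]],
  [[3,0.5,0],[0,0,0]],
])

```text
t: 3.55
ee_pos: [0.5099, 0.0462, 0.1453]
tcp_rot: [-0.025, -0.707, -0.025, 0.707]
force: [-0.7, -0.1, 0.8]
gripper_width: 0.0004
```

Request:
apply_moves([
  [[1,0,0],[0,0,0]],
  [[2,0,0],[0,0,0]],
  [[3,0,0],[0,0,0]],
  [[3,0,0],[0,0,0]],
])

```text
t: 4.05
ee_pos: [0.5099, 0.0462, 0.1423]
tcp_rot: [-0.025, -0.707, -0.025, 0.707]
force: [-0.7, -0.8, -0.5]
gripper_width: 0.0004
```

Run:
```python
from h import *
import cv2
rel(.51,.046,.150,-1.50)
i=bot.grab_frame("scene")[130:190,260:330]
i=np.clip(i.astype(float)*3,0,255).astype('uint8')
cv2.imwrite("pics/s4.png",cv2.resize(i,None,fx=9,fy=9,interpolation=cv2.INTER_CUBIC))
```

```text
shift [-7.7  0.2 -0.1] turn [0.001 0.    0.   ]
4.05 [0.5099 0.0462 0.1423] [-0.68 -0.85 -0.54] [-0.04  0.32  1.78  0.    1.04  1.45] 0.0004452118934379358
```

View pics/s4.png

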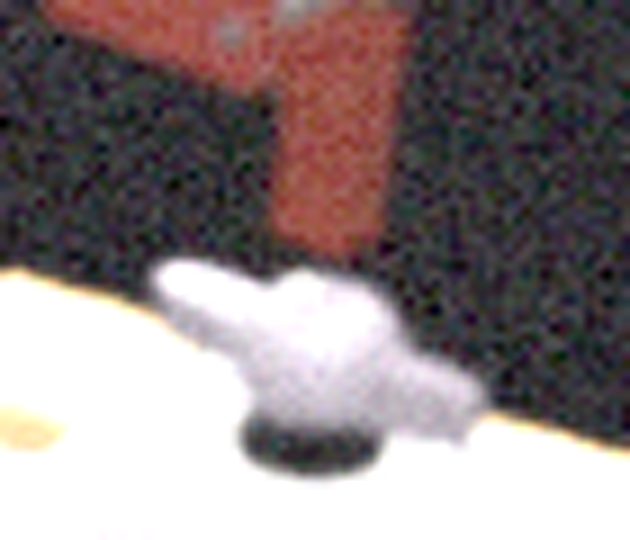

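Request:
apply_moves([
  [[1,0,0],[0,0,0]],
  [[2,0,0],[0,0,0]],
  [[3,0,0],[0,0,0]],
  [[3,0,0],[0,0,0]],
])

```text
t: 4.6
ee_pos: [0.5099, 0.0463, 0.1393]
tcp_rot: [-0.025, -0.707, -0.025, 0.707]
force: [-0.6, 0.3, -0.2]
gripper_width: 0.0001
```

Request:
apply_moves([
  [[1,0,0],[0,0,0]],
  [[2,0,0],[0,0,0]],
  [[3,0,0],[0,0,0]],
  [[3,0,0],[0,0,0]],
])

```text
t: 5.1
ee_pos: [0.5099, 0.0462, 0.1363]
tcp_rot: [-0.025, -0.707, -0.025, 0.707]
force: [0.6, 0.5, -0.0]
gripper_width: 0.0003
```

Run:
```python
from h import *
import cv2
rel(.51,.046,.150,-1.50)
i=bot.grab_frame("scene")[130:190,260:330]
i=np.clip(i.astype(float)*3,0,255).astype('uint8')
cv2.imwrite("pics/s5.png",cv2.resize(i,None,fx=9,fy=9,interpolation=cv2.INTER_CUBIC))
i=bot.grab_frame("top")[120:240,200:350]
i=np.clip(i.astype(float)*1.5,0,255).astype('uint8')
cv2.imwrite("pics/t5.png",cv2.resize(i,None,fx=5,fy=5,interpolation=cv2.INTER_CUBIC))
```

```text
shift [-13.7   0.3  -0. ] turn [0.001 0.    0.   ]
5.1 [0.5099 0.0462 0.1363] [ 0.61  0.48 -0.01] [-0.04  0.32  1.79  0.    1.03  1.45] 0.0003234647576026613
```

View pics/s5.png

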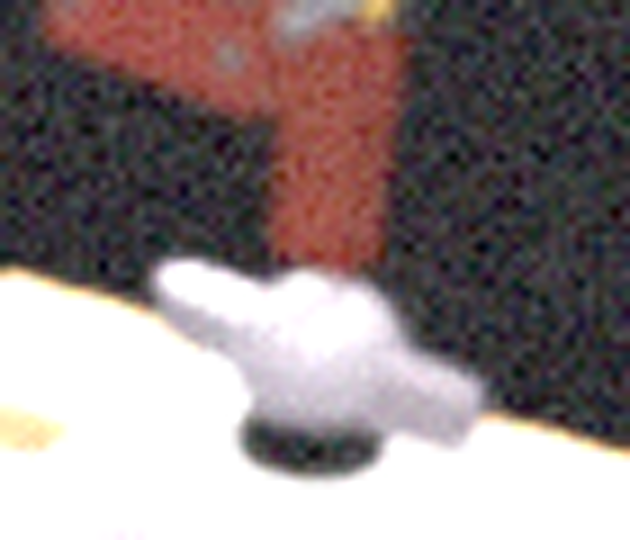

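View pics/t5.png

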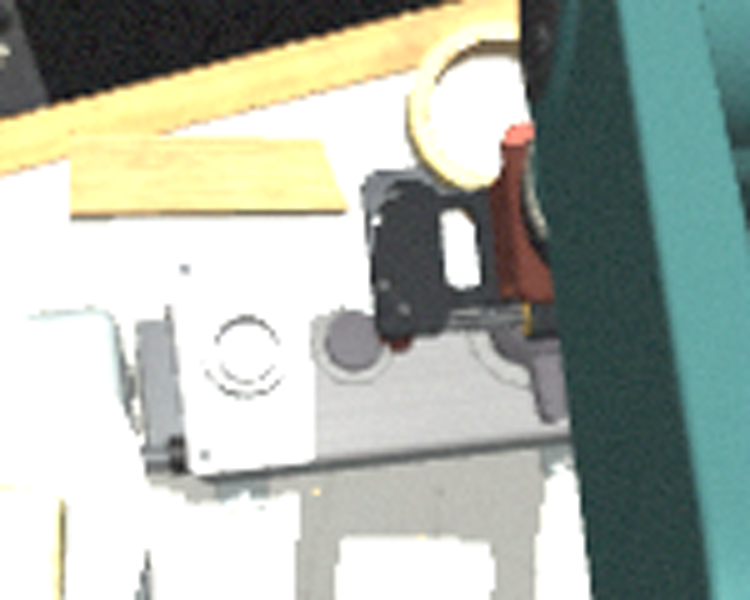

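Run:
```python
from h import *
for z in(.2,.22,.25,.28):
    print(z,[back("top",200+a/5,120+b/5,z)[:2].round(3) for a,b in((365,255),(440,180),(440,335),(400,345),(515,130),(515,300))])
for P in((.51,.046,.114),(.51,.046,.128),(.51,.046,.139),(.53,.046,.114),(.51,.02,.114),(.537,.012,.114)): print(P,((proj("scene",P)-[260,130])*9).round())
```

```text
0.2 [array([0.516, 0.132]), array([0.548, 0.099]), array([0.481, 0.101]), array([0.477, 0.118]), array([0.57 , 0.067]), array([0.496, 0.069])]
0.22 [array([0.511, 0.133]), array([0.543, 0.101]), array([0.477, 0.103]), array([0.474, 0.12 ]), array([0.564, 0.07 ]), array([0.492, 0.072])]
0.25 [array([0.504, 0.135]), array([0.534, 0.105]), array([0.472, 0.107]), array([0.468, 0.122]), array([0.554, 0.074]), array([0.485, 0.077])]
0.28 [array([0.497, 0.137]), array([0.526, 0.108]), array([0.466, 0.11 ]), array([0.463, 0.125]), array([0.545, 0.079]), array([0.479, 0.082])]
(0.51, 0.046, 0.114) [313. 346.]
(0.51, 0.046, 0.128) [317. 301.]
(0.51, 0.046, 0.139) [320. 265.]
(0.53, 0.046, 0.114) [258. 320.]
(0.51, 0.02, 0.114) [375. 314.]
(0.537, 0.012, 0.114) [319. 270.]
```

Run:
```python
from h import *
import cv2
i=bot.grab_frame("scene")
cv2.imwrite("pics/s6.png",cv2.resize(np.clip(i[60:200,200:380].astype(float)*2.5,0,255).astype('uint8'),None,fx=4.4,fy=4.2,interpolation=cv2.INTER_CUBIC))
i=bot.grab_frame("top")
cv2.imwrite("pics/t6.png",np.clip(cv2.resize(i,None,fx=1.5,fy=1.5).astype(float)*2,0,255))
```

```text
[ WARN:0@2.338] global loadsave.cpp:1063 imwrite_ Unsupported depth image for selected encoder is fallbacked to CV_8U.
```

View pics/s6.png

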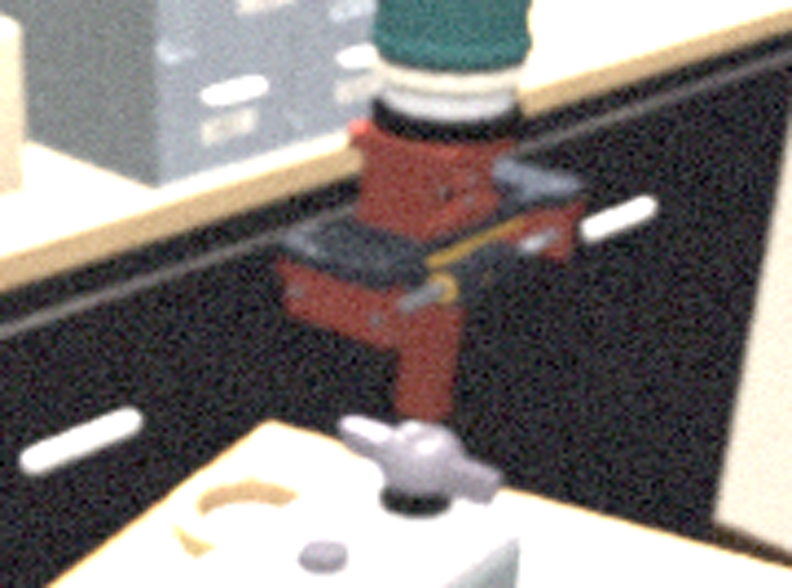

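View pics/t6.png

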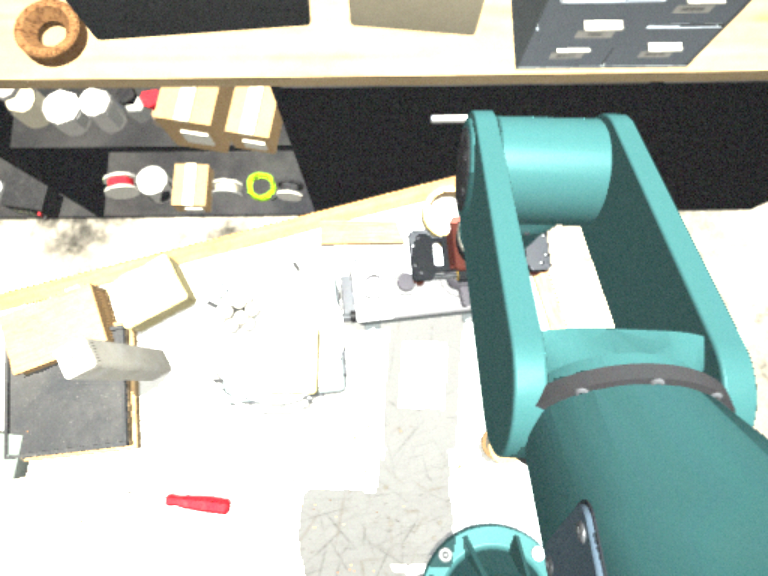

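Request:
apply_moves([
  [[1,0,0],[0,0,0]],
  [[2,0,0],[0,0,0]],
  [[3,0,0],[0,0,0]],
  [[4,0,0],[0,0,0]],
  [[4,0,0],[0,0,0]],
])

```text
t: 5.92
ee_pos: [0.5099, 0.0462, 0.1323]
tcp_rot: [-0.025, -0.707, -0.025, 0.707]
force: [-0.4, 0.2, -0.1]
gripper_width: 0.0005
```

Run:
```python
from h import *
import cv2
rel(.51,.046,.150,-1.50)
i=bot.grab_frame("scene")[130:190,260:330]
i=np.clip(i.astype(float)*3,0,255).astype('uint8')
cv2.imwrite("pics/s7.png",cv2.resize(i,None,fx=9,fy=9,interpolation=cv2.INTER_CUBIC))
```

```text
shift [-17.7   0.2  -0. ] turn [0.001 0.    0.   ]
5.925 [0.5099 0.0462 0.1323] [-0.41  0.2  -0.13] [-0.04  0.33  1.8   0.    1.02  1.45] 0.00048588403618615413
```

View pics/s7.png

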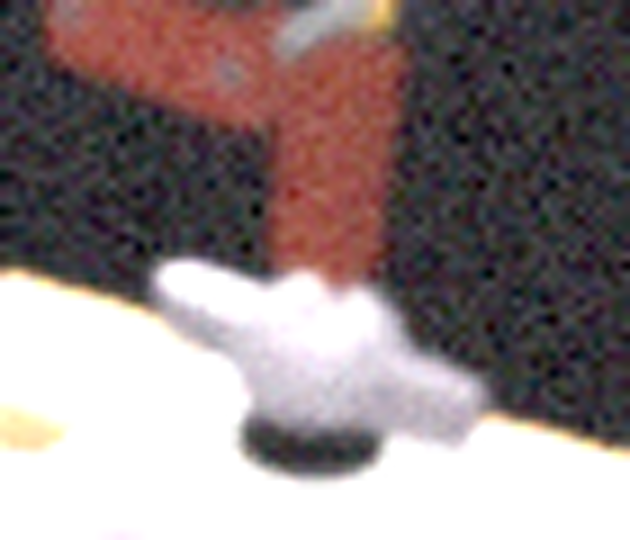

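Request:
apply_moves([
  [[1,0,0],[0,0,0]],
  [[2,0,0],[0,0,0]],
  [[2,0,0],[0,0,0]],
])

```text
t: 6.35
ee_pos: [0.5099, 0.0463, 0.1303]
tcp_rot: [-0.025, -0.707, -0.025, 0.707]
force: [0.1, -0.2, 0.9]
gripper_width: 0.0005
```

Request:
apply_moves([
  [[1,0,0],[0,0,0]],
  [[2,0,0],[0,0,0]],
  [[2,0,0],[0,0,0]],
])

```text
t: 6.72
ee_pos: [0.5099, 0.0463, 0.1283]
tcp_rot: [-0.025, -0.707, -0.025, 0.707]
force: [0.1, 0.5, -0.8]
gripper_width: 0.0004
```

Request:
apply_moves([
  [[1,0,0],[0,0,0]],
  [[2,0,0],[0,0,0]],
  [[2,0,0],[0,0,0]],
])

```text
t: 7.1
ee_pos: [0.5099, 0.0463, 0.1263]
tcp_rot: [-0.025, -0.707, -0.025, 0.707]
force: [0.2, -0.1, -0.3]
gripper_width: 0.0006
```

Request:
apply_moves([
  [[1,0,0],[0,0,0]],
  [[2,0,0],[0,0,0]],
  [[2,0,0],[0,0,0]],
])

```text
t: 7.48
ee_pos: [0.5099, 0.0462, 0.1243]
tcp_rot: [-0.025, -0.707, -0.025, 0.707]
force: [0.1, -0.2, -0.7]
gripper_width: 0.0004
```

Run:
```python
from h import *
import cv2
rel(.51,.046,.150,-1.50)
i=bot.grab_frame("scene")[130:190,260:330]
i=np.clip(i.astype(float)*3,0,255).astype('uint8')
cv2.imwrite("pics/s8.png",cv2.resize(i,None,fx=9,fy=9,interpolation=cv2.INTER_CUBIC))
```

```text
shift [-25.7   0.2  -0. ] turn [0.001 0.    0.   ]
7.475 [0.5099 0.0462 0.1243] [ 0.07 -0.21 -0.67] [-0.04  0.34  1.8   0.    1.    1.45] 0.0004257787958135246
```

View pics/s8.png

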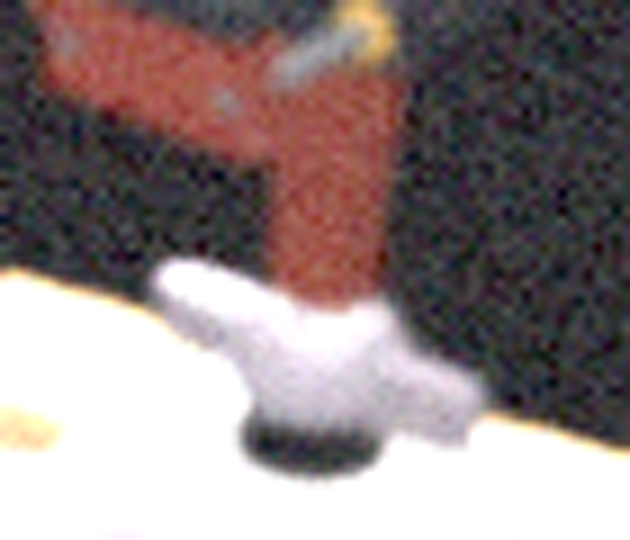

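Request:
apply_moves([
  [[1,0,0],[0,0,0]],
  [[2,0,0],[0,0,0]],
  [[2,0,0],[0,0,0]],
])

```text
t: 7.9
ee_pos: [0.5099, 0.0462, 0.1223]
tcp_rot: [-0.025, -0.707, -0.025, 0.707]
force: [-0.1, -0.7, -0.9]
gripper_width: 0.0003
```

Request:
apply_moves([
  [[1,0,0],[0,0,0]],
  [[2,0,0],[0,0,0]],
  [[2,0,0],[0,0,0]],
])

```text
t: 8.28
ee_pos: [0.5102, 0.0462, 0.1206]
tcp_rot: [0.025, 0.707, 0.025, -0.707]
force: [-0.2, -0.9, 4.1]
gripper_width: 0.0006
```

Run:
```python
from h import *
import cv2
rel(.51,.046,.150,-1.50)
i=bot.grab_frame("scene")[130:190,260:330]
i=np.clip(i.astype(float)*2,0,255).astype('uint8')
cv2.imwrite("pics/s9.png",cv2.resize(i,None,fx=9,fy=9,interpolation=cv2.INTER_CUBIC))
```

```text
shift [-29.4   0.2   0.2] turn [ 0.001 -0.     0.   ]
8.275 [0.5102 0.0462 0.1206] [-0.19 -0.94  4.07] [-0.04  0.35  1.81  0.    0.99  1.45] 0.0005501568812664169
```

View pics/s9.png

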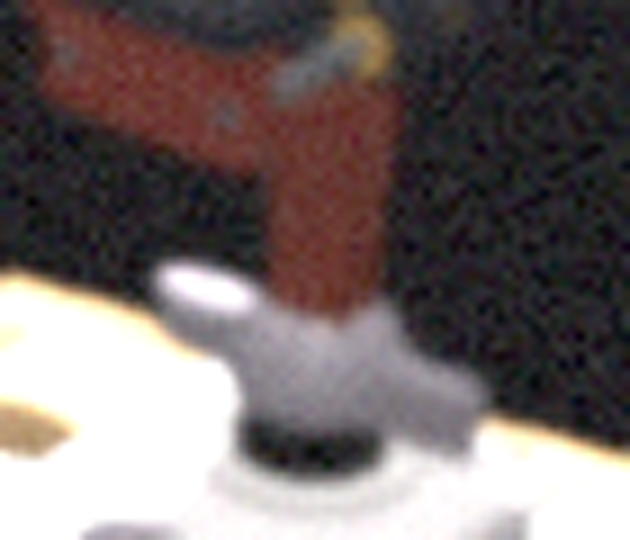

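Request:
apply_moves([
  [[2,0,0],[0,0,0]],
  [[4,0,0],[0,0,0]],
  [[5,0,0],[0,0,0]],
  [[5,0,0],[0,0,0]],
])

```text
t: 8.82
ee_pos: [0.5101, 0.0462, 0.1155]
tcp_rot: [0.025, 0.707, 0.025, -0.707]
force: [-0.7, 0.3, 4.1]
gripper_width: 0.0008
```

Request:
apply_moves([
  [[1.5,0,0],[0,0,0]],
  [[3,0,0],[0,0,0]],
  [[4,0,0],[0,0,0]],
  [[4,0,0],[0,0,0]],
])

```text
t: 9.32
ee_pos: [0.5102, 0.0463, 0.1116]
tcp_rot: [0.025, 0.707, 0.025, -0.707]
force: [-2.1, -0.3, 5.8]
gripper_width: 0.0005
```

Request:
apply_moves([
  [[1,0,0],[0,0,0]],
  [[1,0,0],[0,0,0]],
])

```text
t: 9.57
ee_pos: [0.5102, 0.0463, 0.1106]
tcp_rot: [0.025, 0.707, 0.025, -0.707]
force: [-0.5, -0.4, 6.8]
gripper_width: 0.0006
```

Request:
apply_moves([
  [[1,0,0],[0,0,0]],
  [[1,0,0],[0,0,0]],
])

```text
t: 9.82
ee_pos: [0.5102, 0.0463, 0.1097]
tcp_rot: [0.025, 0.707, 0.025, -0.707]
force: [-1.8, 0.4, 6.4]
gripper_width: 0.0005
```

Request:
apply_moves([
  [[0.7,0,0],[0,0,0]],
  [[0.7,0,0],[0,0,0]],
])

```text
t: 10.07
ee_pos: [0.5102, 0.0463, 0.109]
tcp_rot: [0.025, 0.707, 0.025, -0.707]
force: [-1.5, 0.1, 7.0]
gripper_width: 0.0002
```

Request:
apply_moves([
  [[0.6,0,0],[0,0,0]],
  [[0.6,0,0],[0,0,0]],
])

```text
t: 10.32
ee_pos: [0.5103, 0.0463, 0.1089]
tcp_rot: [0.025, 0.707, 0.025, -0.706]
force: [-2.7, -0.8, 12.2]
gripper_width: 0.0006
```

Request:
apply_moves([
  [[-8,0,0],[0,0,0]],
  [[-45,0,0],[0,0,0]],
  [[-45,0,0],[0,0,0]],
])

```text
t: 10.7
ee_pos: [0.512, 0.0462, 0.155]
tcp_rot: [0.025, 0.708, 0.025, -0.705]
force: [1.0, 0.5, -0.4]
gripper_width: 0.0005
```

Run:
```python
from h import *
import cv2
rel(.465,.01,.150,-1.50)
i=bot.grab_frame("scene")[130:190,260:330]
i=np.clip(i.astype(float)*2,0,255).astype('uint8')
cv2.imwrite("pics/s10.png",cv2.resize(i,None,fx=9,fy=9,interpolation=cv2.INTER_CUBIC))
i=bot.grab_frame("top")[140:230,220:345]
cv2.imwrite("pics/t10.png",cv2.resize(i,None,fx=6,fy=6,interpolation=cv2.INTER_CUBIC))
```

```text
shift [ 4.8 32.7 49.5] turn [ 0.001 -0.005 -0.   ]
10.7 [0.512  0.0462 0.155 ] [ 0.97  0.51 -0.42] [-0.04  0.3   1.77  0.    1.07  1.45] 0.0005346241511989155
```

View pics/s10.png

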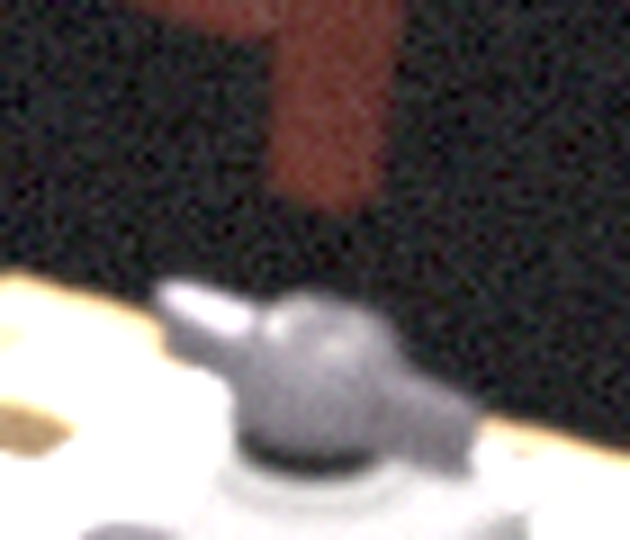

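View pics/t10.png

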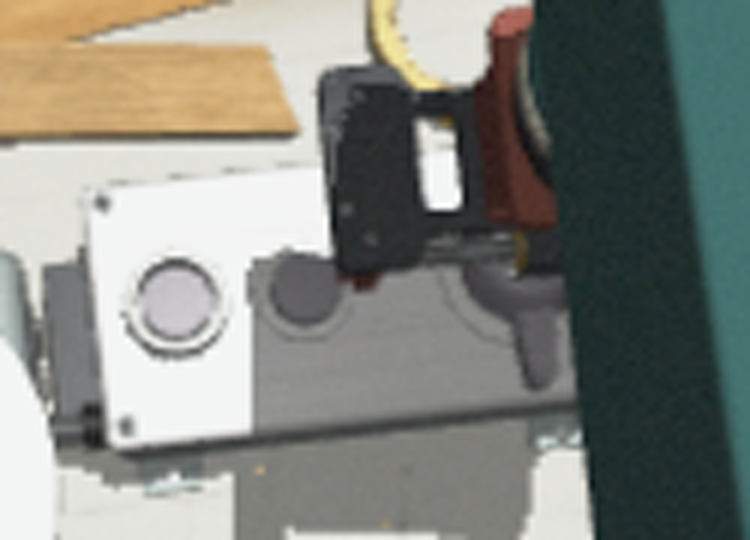

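```bash
python3 -c "
from h import *
rel(.470,.008,.150,-1.50)"
```

```text
shift [ 2.8 35.3 42.5] turn [ 0.001 -0.     0.   ]
10.8 [0.5099 0.0462 0.1528] [-0.41 -1.1   0.46] [-0.04  0.3   1.77  0.    1.06  1.45] 0.0001551370607660026
```

Request:
apply_moves([
  [[0,35,42],[0,0,0]],
  [[0,35,42],[0,0,0]],
  [[20,35,42],[0,0,0]],
  [[30,35,42],[0,0,0]],
  [[30,35,42],[0,0,0]],
])

```text
t: 11.42
ee_pos: [0.4699, 0.0087, 0.1219]
tcp_rot: [-0.025, -0.706, -0.026, 0.708]
force: [-0.2, -0.3, 0.5]
gripper_width: 0.0003
```

Run:
```python
from h import *
import cv2
rel(.470,.008,.092,-1.50)
i=bot.grab_frame("scene")[120:190,260:340]
i=np.clip(i.astype(float)*2,0,255).astype('uint8')
cv2.imwrite("pics/s11.png",cv2.resize(i,None,fx=8,fy=8,interpolation=cv2.INTER_CUBIC))
```

```text
shift [29.9  0.8 -0.1] turn [0.001 0.003 0.001]
11.425 [0.4699 0.0087 0.1219] [-0.23 -0.31  0.45] [-0.13  0.29  1.89  0.    0.96  1.37] 0.00031283528137274197
```

View pics/s11.png

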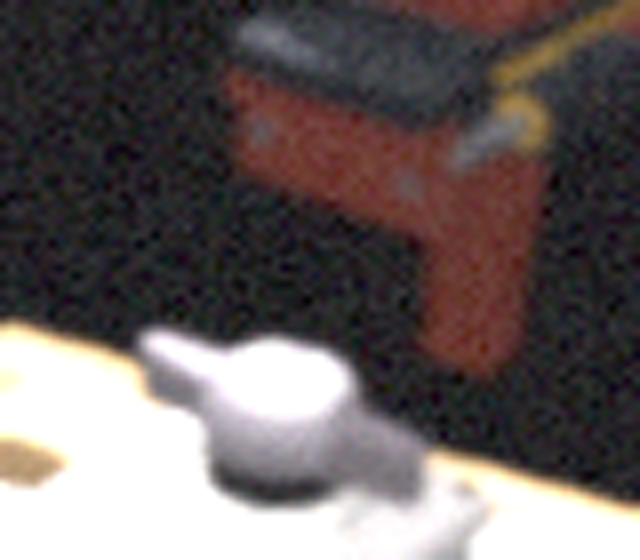

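Request:
apply_moves([
  [[15,0,0],[0,0,0]],
  [[28,0,0],[0,0,0]],
  [[28,0,0],[0,0,0]],
])

```text
t: 11.85
ee_pos: [0.47, 0.0085, 0.0944]
tcp_rot: [-0.025, -0.706, -0.026, 0.707]
force: [0.4, -0.6, 1.0]
gripper_width: 0.0004
```

Run:
```python
from h import *
import cv2
rel(.470,.020,.094,-1.50)
i=bot.grab_frame("scene")[120:190,260:340]
i=np.clip(i.astype(float)*2,0,255).astype('uint8')
cv2.imwrite("pics/s12.png",cv2.resize(i,None,fx=8,fy=8,interpolation=cv2.INTER_CUBIC))
i=bot.grab_frame("top")[140:230,220:345]
cv2.imwrite("pics/t12.png",cv2.resize(i,None,fx=6,fy=6,interpolation=cv2.INTER_CUBIC))
```

```text
shift [  0.4 -11.5  -0.9] turn [0.001 0.002 0.   ]
11.85 [0.47   0.0085 0.0944] [ 0.35 -0.58  1.03] [-0.13  0.33  1.92  0.    0.89  1.37] 0.0003821567761821273
```

View pics/s12.png

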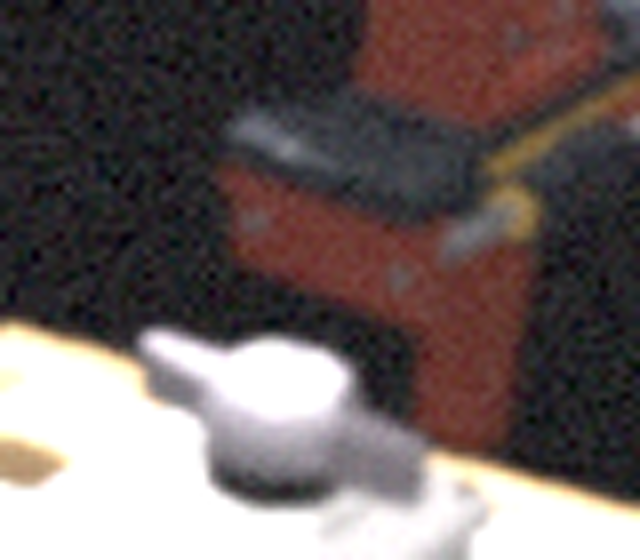

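View pics/t12.png

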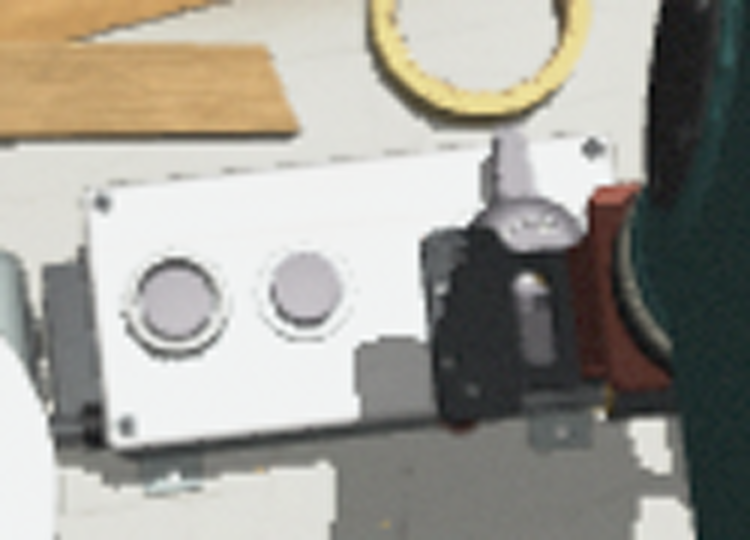

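Request:
apply_moves([
  [[0,-6,0],[0,0,0]],
  [[0,-11,0],[0,0,0]],
  [[0,-14,0],[0,0,0]],
  [[0,-14,0],[0,0,0]],
])

```text
t: 12.45
ee_pos: [0.4696, 0.0226, 0.0952]
tcp_rot: [0.026, 0.707, 0.026, -0.707]
force: [-0.3, -0.4, -0.2]
gripper_width: 0.0006
```

Run:
```python
from h import *
import cv2
rel(.470,.020,.094,-1.50)
i=bot.grab_frame("scene")[120:190,260:340]
i=np.clip(i.astype(float)*2,0,255).astype('uint8')
cv2.imwrite("pics/s13.png",cv2.resize(i,None,fx=8,fy=8,interpolation=cv2.INTER_CUBIC))
for b in(20.6,):
  a=42.5
  for t in np.arange(.1,.9,.1):
    print(round(t,2),round(b*(np.cos(t)-1)-a*np.sin(t),1),round(b*np.sin(t)+a*(np.cos(t)-1),1))
```

```text
shift [ 1.2  2.6 -0.2] turn [ 0.002 -0.     0.   ]
12.45 [0.4696 0.0226 0.0952] [-0.25 -0.42 -0.19] [-0.1   0.33  1.92  0.    0.89  1.4 ] 0.000567557101898185
0.1 -4.3 1.8
0.2 -8.9 3.2
0.3 -13.5 4.2
0.4 -18.2 4.7
0.5 -22.9 4.7
0.6 -27.6 4.2
0.7 -32.2 3.3
0.8 -36.7 1.9
```

View pics/s13.png

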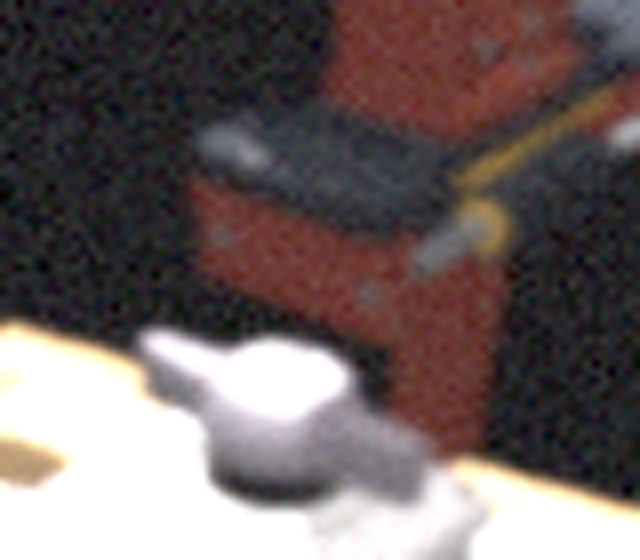

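Request:
apply_moves([
  [[0,-4.3,1.8],[0.1,0,0]],
  [[0,-8.9,3.2],[0.2,0,0]],
  [[0,-13.5,4.2],[0.3,0,0]],
  [[0,-18.2,4.7],[0.4,0,0]],
  [[0,-18.2,4.7],[0.4,0,0]],
])

```text
t: 13.12
ee_pos: [0.4637, 0.04, 0.0951]
tcp_rot: [-0.115, 0.698, -0.115, -0.698]
force: [-0.3, -1.1, -0.9]
gripper_width: 0.0005
```

Run:
```python
from h import *
import cv2
rel(.470,.020,.094,-1.90)
i=bot.grab_frame("scene")[120:190,260:340]
i=np.clip(i.astype(float)*2,0,255).astype('uint8')
cv2.imwrite("pics/s14.png",cv2.resize(i,None,fx=8,fy=8,interpolation=cv2.INTER_CUBIC))
i=bot.grab_frame("top")[140:230,220:345]
cv2.imwrite("pics/t14.png",cv2.resize(i,None,fx=6,fy=6,interpolation=cv2.INTER_CUBIC))
```

```text
shift [  1.1  16.9 -12.4] turn [ 0.002 -0.    -0.   ]
13.125 [0.4637 0.04   0.0951] [-0.27 -1.12 -0.93] [-0.06  0.33  1.93 -0.    0.88  1.84] 0.0005432596398509198
```

View pics/s14.png

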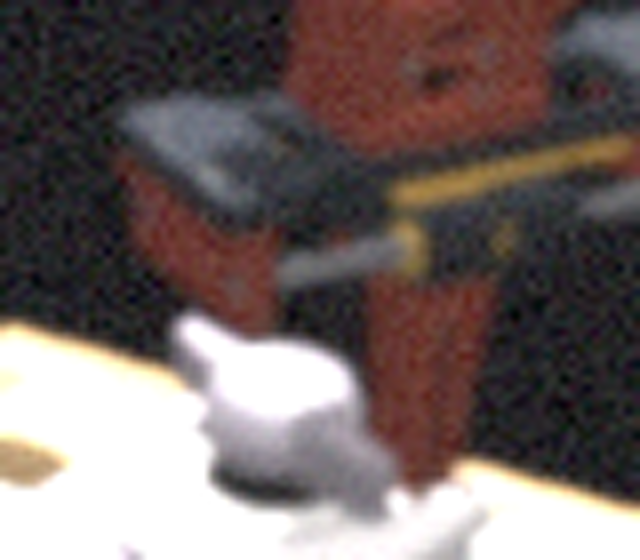

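View pics/t14.png

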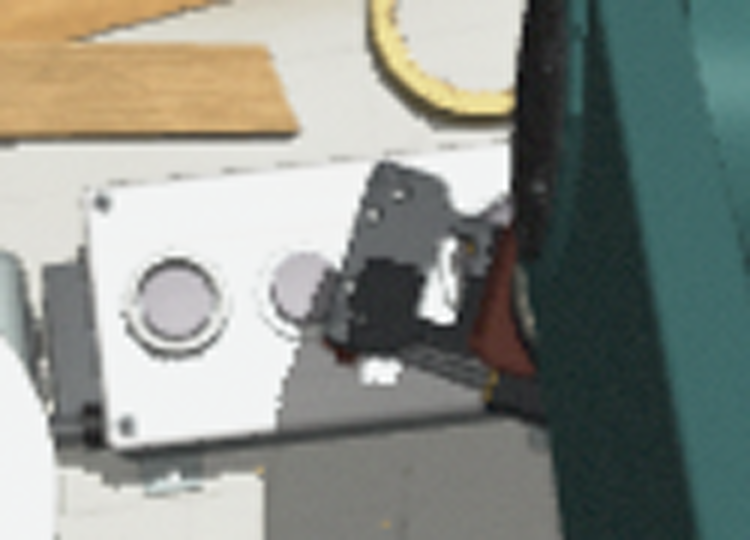

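Request:
apply_moves([
  [[0,-4.3,1.8],[0.1,0,0]],
  [[0,-8.9,3.2],[0.2,0,0]],
  [[0,-13.5,4.2],[0.3,0,0]],
  [[0,-13.5,4.2],[0.3,0,0]],
])

```text
t: 13.72
ee_pos: [0.464, 0.0542, 0.095]
tcp_rot: [0.218, -0.673, 0.218, 0.673]
force: [-0.2, -1.0, 0.2]
gripper_width: 0.0
```

Run:
```python
from h import *
import cv2
rel(.470,.020,.094,-2.20)
i=bot.grab_frame("scene")[120:190,260:340]
i=np.clip(i.astype(float)*2,0,255).astype('uint8')
cv2.imwrite("pics/s15.png",cv2.resize(i,None,fx=8,fy=8,interpolation=cv2.INTER_CUBIC))
```

```text
shift [  1.   24.2 -24.9] turn [ 0.003  0.    -0.   ]
13.725 [0.464  0.0542 0.095 ] [-0.19 -1.03  0.22] [-0.03  0.33  1.93  0.    0.89  2.16] 3.7917056165414546e-05
```

View pics/s15.png

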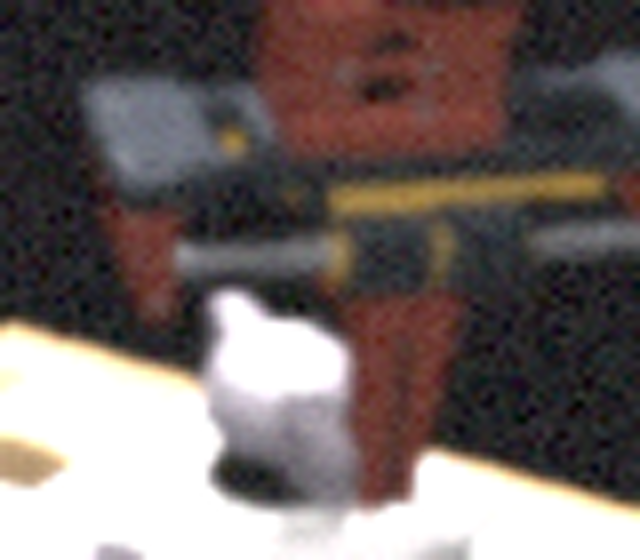

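Request:
apply_moves([
  [[0,10,0],[0,0,0]],
  [[0,22,2],[0,0,0]],
  [[0,35,4],[0,0,0]],
  [[0,42,4],[0,0,0]],
  [[-40,42,4],[0,0,0]],
])

```text
t: 14.4
ee_pos: [0.4331, 0.0222, 0.1336]
tcp_rot: [0.218, -0.67, 0.219, 0.675]
force: [0.7, 0.3, 0.3]
gripper_width: 0.0008
```

Run:
```python
from h import *
import cv2
rel(.4995,.131,.16,-1.5)
i=bot.grab_frame("scene")[120:190,260:340]
i=np.clip(i.astype(float)*2,0,255).astype('uint8')
cv2.imwrite("pics/s16.png",cv2.resize(i,None,fx=8,fy=8,interpolation=cv2.INTER_CUBIC))
i=bot.grab_frame("top")[140:230,220:345]
cv2.imwrite("pics/t16.png",cv2.resize(i,None,fx=6,fy=6,interpolation=cv2.INTER_CUBIC))
```

```text
shift [ -26.8 -127.    10.5] turn [-0.7    0.006 -0.001]
14.4 [0.4331 0.0222 0.1336] [0.68 0.31 0.32] [-0.11  0.23  1.95  0.    0.97  2.09] 0.0008015433490838871
```

View pics/s16.png

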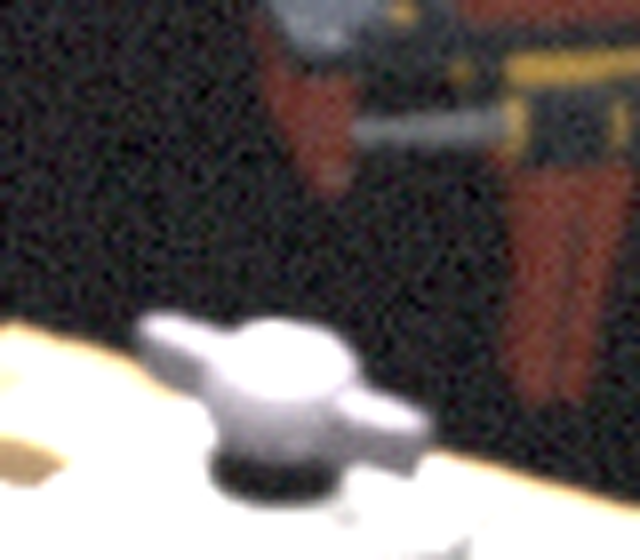

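View pics/t16.png

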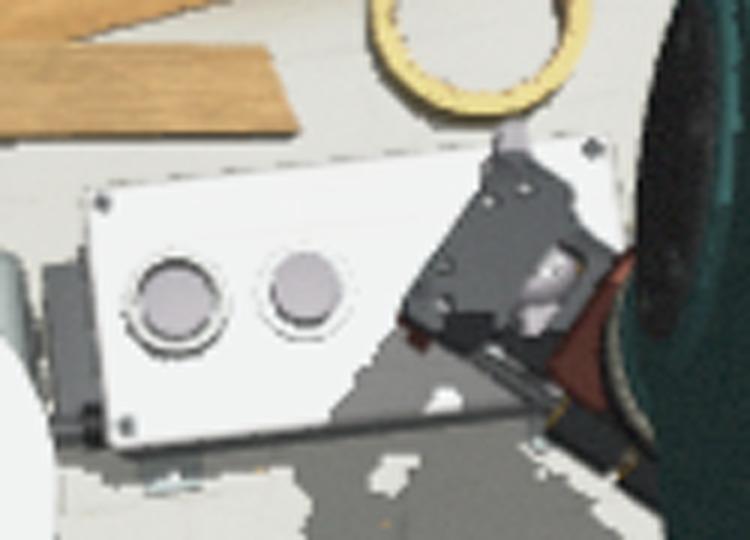

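Request:
apply_moves([
  [[-37,0,0],[-0.18,0,0]],
  [[-37,-40,3],[-0.36,0,0]],
  [[-37,-80,6],[-0.54,0,0]],
  [[-37,-127,10],[-0.72,0,0]],
  [[-37,-127,10],[-0.9,0,0]],
])

```text
t: 15.12
ee_pos: [0.5045, 0.1335, 0.1716]
tcp_rot: [0.098, 0.701, 0.099, -0.7]
force: [-0.2, 0.3, -0.8]
gripper_width: 0.0007
```

```bash
python3 -c "
from h import *
rel(.4995,.131,.16,0.07)"
```

```text
shift [11.6  1.   5.5] turn [-1.36e+00 -2.00e-03 -1.00e-03]
15.125 [0.5045 0.1335 0.1716] [-0.22  0.26 -0.83] [0.13 0.29 1.73 0.   1.11 1.42] 0.0006888052150250514
```

Request:
apply_moves([
  [[0,1,5],[-0.18,0,0]],
  [[0,1,5],[-0.36,0,0]],
  [[0,1,5],[-0.54,0,0]],
  [[0,1,5],[-0.72,0,0]],
  [[0,1,5],[-0.9,0,0]],
])

```text
t: 15.75
ee_pos: [0.4978, 0.1287, 0.1714]
tcp_rot: [-0.393, -0.588, -0.393, 0.588]
force: [-1.0, -0.8, 0.6]
gripper_width: 0.0008
```

Request:
apply_moves([
  [[0,0,0],[-0.18,0,0]],
  [[0,0,0],[-0.36,0,0]],
  [[0,0,0],[-0.46,0,0]],
  [[0,0,0],[-0.46,0,0]],
])

```text
t: 16.25
ee_pos: [0.4978, 0.1287, 0.1715]
tcp_rot: [0.515, 0.485, 0.515, -0.485]
force: [-0.0, -0.7, -1.1]
gripper_width: 0.0008
```

Run:
```python
from h import *
import cv2
rel(.4995,.131,.11,0.07)
i=bot.grab_frame("scene")[100:210,200:340]
i=np.clip(i.astype(float)*1.8,0,255).astype('uint8')
cv2.imwrite("pics/s17.png",cv2.resize(i,None,fx=5,fy=5,interpolation=cv2.INTER_CUBIC))
i=bot.grab_frame("top")[140:230,220:345]
cv2.imwrite("pics/t17.png",cv2.resize(i,None,fx=6,fy=6,interpolation=cv2.INTER_CUBIC))
```

```text
shift [61.5  1.8 -2.2] turn [-0.01  -0.     0.001]
16.25 [0.4978 0.1287 0.1715] [-0.02 -0.7  -1.14] [0.12 0.28 1.75 0.   1.11 0.06] 0.0008389056232642123
```

View pics/s17.png

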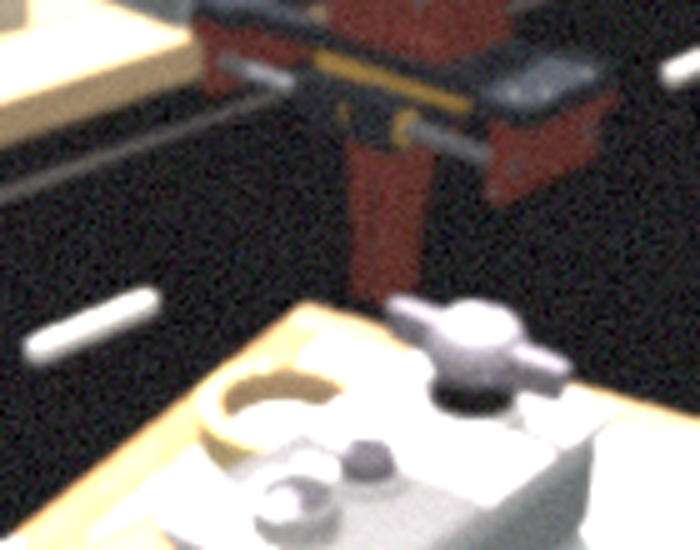

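View pics/t17.png

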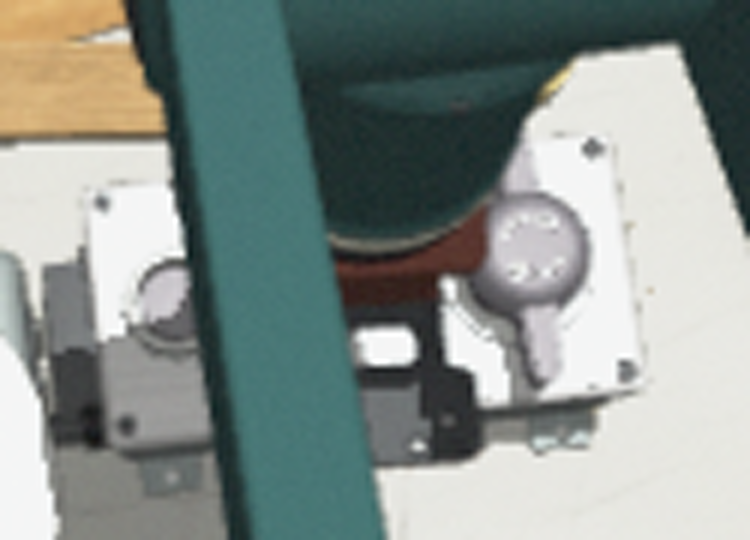

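Request:
apply_moves([
  [[30,2,-2],[0,0,0]],
  [[60,2,-2],[0,0,0]],
  [[72,2,-2],[0,0,0]],
  [[76,2,-2],[0,0,0]],
  [[76,2,-2],[0,0,0]],
])

```text
t: 16.98
ee_pos: [0.5004, 0.1311, 0.0965]
tcp_rot: [0.515, 0.485, 0.515, -0.484]
force: [-0.5, 0.3, 0.1]
gripper_width: 0.0005
```

Run:
```python
from h import *
import cv2
rel(.4995,.131,.089,0.07)
i=bot.grab_frame("scene")[110:210,220:340]
i=np.clip(i.astype(float)*1.8,0,255).astype('uint8')
cv2.imwrite("pics/s18.png",cv2.resize(i,None,fx=6,fy=6,interpolation=cv2.INTER_CUBIC))
```

```text
shift [ 7.5 -1.   0. ] turn [-0.009 -0.    -0.001]
16.975 [0.5004 0.1311 0.0965] [-0.47  0.3   0.05] [0.12 0.39 1.82 0.   0.94 0.06] 0.0005342146017036364
```

View pics/s18.png

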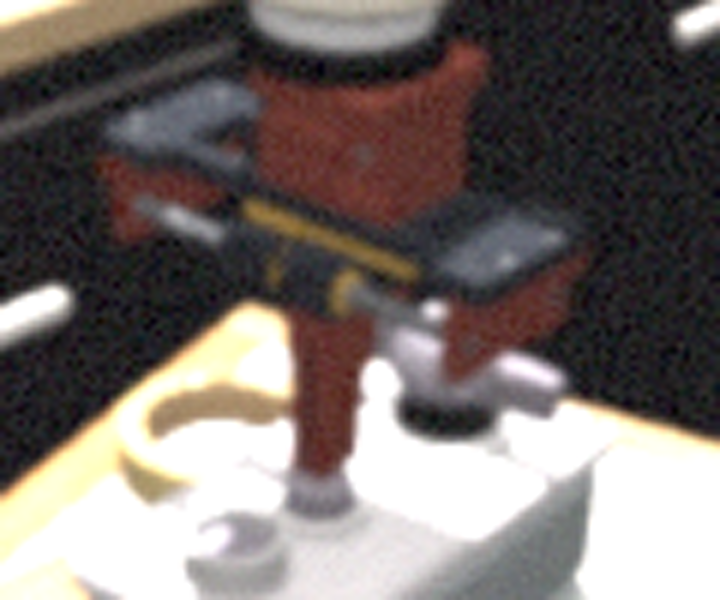

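Request:
apply_moves([
  [[2,-1,0],[0,0,0]],
  [[4,-1,0],[0,0,0]],
  [[6,-1,0],[0,0,0]],
  [[6,-1,0],[0,0,0]],
])

```text
t: 17.52
ee_pos: [0.4988, 0.131, 0.09]
tcp_rot: [0.515, 0.484, 0.515, -0.485]
force: [-0.3, 0.0, 0.3]
gripper_width: 0.0008
```

Request:
apply_moves([
  [[1,0,0],[0,0,0]],
  [[2,0,0],[0,0,0]],
  [[2,0,0],[0,0,0]],
])

```text
t: 17.9
ee_pos: [0.4991, 0.131, 0.0882]
tcp_rot: [0.515, 0.485, 0.515, -0.484]
force: [-0.3, -0.5, 3.2]
gripper_width: 0.0006
```

Request:
apply_moves([
  [[1,0,0],[0,0,0]],
  [[2,0,0],[0,0,0]],
  [[2,0,0],[0,0,0]],
])

```text
t: 18.27
ee_pos: [0.4991, 0.131, 0.0861]
tcp_rot: [0.515, 0.485, 0.515, -0.484]
force: [0.1, 0.3, 4.1]
gripper_width: 0.0003
```

Request:
apply_moves([
  [[1,0,0],[0,0,0]],
  [[2,0,0],[0,0,0]],
  [[2,0,0],[0,0,0]],
])

```text
t: 18.65
ee_pos: [0.4991, 0.131, 0.0841]
tcp_rot: [0.515, 0.485, 0.515, -0.484]
force: [-1.6, -0.4, 5.8]
gripper_width: 0.0005
```

Request:
apply_moves([
  [[0.7,0,0],[0,0,0]],
  [[0.7,0,0],[0,0,0]],
])

```text
t: 18.9
ee_pos: [0.4991, 0.131, 0.0834]
tcp_rot: [0.515, 0.485, 0.515, -0.484]
force: [-0.9, 0.3, 6.1]
gripper_width: 0.0006
```

Request:
apply_moves([
  [[0.6,0,0],[0,0,0]],
  [[0.6,0,0],[0,0,0]],
])

```text
t: 19.15
ee_pos: [0.4991, 0.131, 0.083]
tcp_rot: [0.515, 0.485, 0.515, -0.484]
force: [-0.8, 0.8, 6.1]
gripper_width: 0.0006
```

Request:
apply_moves([
  [[0.5,0,0],[0,0,0]],
  [[0.5,0,0],[0,0,0]],
])

```text
t: 19.4
ee_pos: [0.4991, 0.131, 0.083]
tcp_rot: [0.515, 0.485, 0.515, -0.484]
force: [-2.4, -0.5, 12.1]
gripper_width: 0.0007
```

Request:
apply_moves([
  [[-8,0,0],[0,0,0]],
  [[-50,0,0],[0,0,0]],
  [[-100,0,0],[0,0,0]],
  [[-100,0,0],[0,0,0]],
])

```text
t: 19.9
ee_pos: [0.5019, 0.1314, 0.1857]
tcp_rot: [0.517, 0.487, 0.513, -0.482]
force: [-0.2, 0.6, -0.3]
gripper_width: 0.0005
```

Request:
apply_moves([
  [[0,-60,0],[0,0,0]],
  [[0,-100,0],[0,0,0]],
  [[0,-100,0],[0,0,0]],
  [[0,-100,0],[0,0,0]],
])

```text
t: 20.4
ee_pos: [0.3998, 0.1249, 0.1819]
tcp_rot: [0.515, 0.485, 0.515, -0.484]
force: [0.7, 0.4, -0.1]
gripper_width: 0.0003
```

Run:
```python
from h import *
import cv2
rel(.4995,.131,.089,0.07)
i=bot.grab_frame("scene")[100:210,200:340]
i=np.clip(i.astype(float)*1.5,0,255).astype('uint8')
cv2.imwrite("pics/s19.png",cv2.resize(i,None,fx=5,fy=5,interpolation=cv2.INTER_CUBIC))
cv2.imwrite("pics/t19.png",bot.grab_frame("top"))
```

```text
shift [93.  99.9  0. ] turn [-0.009 -0.    -0.   ]
20.4 [0.3998 0.1249 0.1819] [ 0.71  0.41 -0.15] [0.14 0.13 1.92 0.   1.08 0.08] 0.0003443138485685807
```

View pics/s19.png

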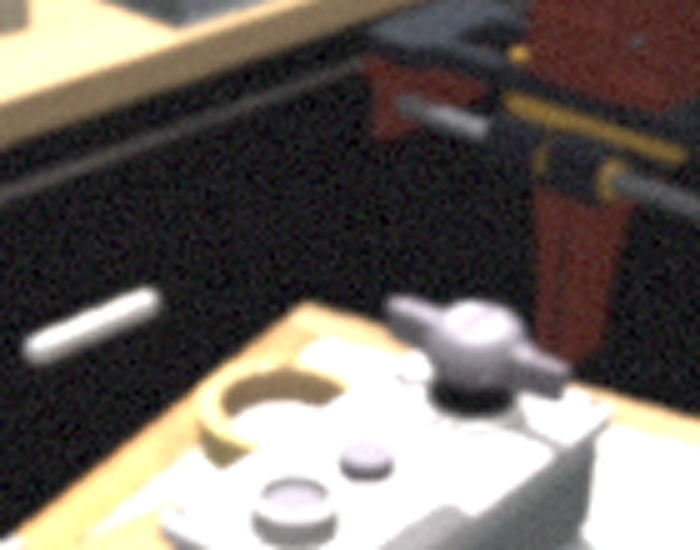

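View pics/t19.png

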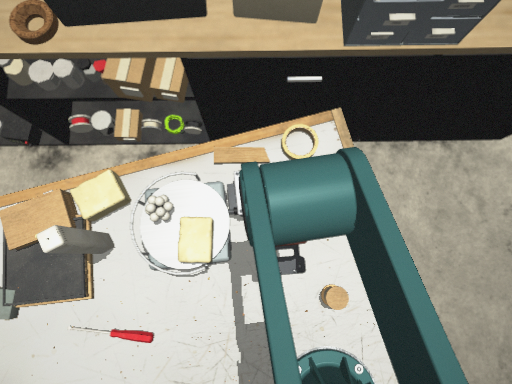

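The mushroom is out at crop (475,340) and the reset button is back up at (367,458). The cluster, wax, slip and tape are where they were, and the arm is clear of everything.

```bash
python3 -c "
from cell import bot
print(bot.finish_job())"
```

```text
the job is handed in; nothing more can be done
None
```

The emergency-stop check is done in the order asked, and the job was handed in at about 20.5 s of the 45 s allowed.

- **Press:** With the fingers shut and nothing gripped, I pressed the mushroom 12 mm to its hard stop, where the force was about 12 N. After I let go, the picture showed it latched about 7 mm in.
- **Turn:** I pushed the near wing from its right side along an arc, out to about 0.7 rad. The head sprang out, and once I let go it turned back. The picture afterwards shows the head out and the wings in line again. The measured force stayed within about 1.5 N.
- **Reset:** I pressed the reset button its full 6 mm. The force was about 6 N, rising to 12 N at the stop. The last scene picture shows it back up.
- **Last checks:** The start button was not touched. The ball cluster, wax, slip and tape look unmoved in the last top picture. The arm was clear, with about 0 N on it.

**Disagreement:** The shut fingertips touched with the TCP about 7 mm below the button's top, although they are stated to reach 22 mm ahead of the TCP. I found contact by force instead, and both buttons gave the same offset to within about 1 mm. For the reset press I turned the gripper crosswise so its body stayed clear of the mushroom.

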